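# Load vial cassettes on a sprung deck and latch it

## Task

Load the green vial cassette into the green bay and the yellow cassette into the yellow bay of the sloping, sprung deck of the loading station, each upright on its tray and lying flat on the bay's floor, bar running up the slope; then push the loaded deck all the way down and hold it there until the red bolt at its side has slid fully across and keeps it down by itself, and let go. The vials are glass, so set the cassettes down gently and never tip one over, and leave the white cassette and the infusion bottle where they are.

Things in the scene. Friction and masses are not known exactly. Their poses are not given: they have to be found in the camera images.
- green_cassette: Green vial cassette, loose, 0.22 to 0.45 kg: green tray 110 x 56 mm, 30 mm high, with eight glass vials (caps to 56 mm); over them a carry bar of the same colour, 80 mm long (along x), 16 mm wide, from 68 to 92 mm above the underside, on two posts. Origin: centre of the underside; x along the length and the bar, z up. Both ends alike. 
- yellow_cassette: Yellow vial cassette, loose, 0.22 to 0.45 kg: yellow tray 110 x 56 mm, 30 mm high, with eight glass vials (caps to 56 mm); over them a carry bar of the same colour, 80 mm long (along x), 16 mm wide, from 68 to 92 mm above the underside, on two posts. Origin: centre of the underside; x along the length and the bar, z up. Both ends alike. 
- white_cassette: White vial cassette, loose, 0.22 to 0.45 kg: white tray 110 x 56 mm, 30 mm high, with eight glass vials (caps to 56 mm); over them a carry bar of the same colour, 80 mm long (along x), 16 mm wide, from 68 to 92 mm above the underside, on two posts. Origin: centre of the underside; x along the length and the bar, z up. Both ends alike. Not needed: a bystander.
- infusion_bottle: Glass infusion bottle with a blue cap, 68 mm across, 160 mm tall, loose, a bystander. Origin: centre of the underside, z up.
- station: Loading station, fixed: grey base plate 230 x 270 mm, white housing, sprung deck 142 x 168 mm with two bays, leaning 25 degrees towards the robot, nothing above it. Origin: on the bench, 150 mm straight under the middle of the raised deck; x away from the robot, y left, z up. Red bolt and guide stick out on the right to 160 mm, lower than the raised deck's rim.
- green_bay (a point): Middle of the green bay's floor, green-floored left (+y) half of the deck; it sinks with the deck. The deck leans 25 degrees towards the robot: x runs up the slope, away from the robot, y across to the left, z square out of the deck. Bay floor 126 (x) by 72 mm (y), fenced by black ribs 8 mm high and thick; bay centres are 80 mm apart.
- yellow_bay (a point): Middle of the yellow bay's floor, yellow-floored right (-y) half of the deck; it sinks with the deck. The deck leans 25 degrees towards the robot: x runs up the slope, away from the robot, y across to the left, z square out of the deck. Bay floor 126 (x) by 72 mm (y), fenced by black ribs 8 mm high and thick; bay centres are 80 mm apart.
- deck (a joint): How far the sprung deck has sunk (m), square to its slope, along the bays' -z: 0 raised, 0.030 on its stop. Spring 450 N/m; empty, 1 N starts it and 14.5 N brings it to the stop. One cassette sinks it about 4 mm, both about 10 mm (6 to 16); that does not latch it, 5 to 11 N more does. Latched and let go, it stands at about 0.026.
- bolt (a joint): How far the red catch bolt has slid out over the deck's steel striker (m): 0 held back by it, 0.012 fully across. Free to cross once the deck is within 4 mm of its stop; it is sprung and damped and takes about 1 s. Its nose is round: a deck let up too early pushes it back. No need to touch it.
There are look-alikes about, which are no part of the job. There is more than one size of the yellow_cassette; the job needs the smallest.

How it is judged:
By the outcome, as a careful person would: the job done as asked, in the order asked, and still so for the second after the job is handed in, with the robot touching nothing.
It also fails if it takes over 59 s, if anything falls off the work surface, if the arm or the gripper's body presses on something with over 40 N, if the wrist force passes 120 N, or if a joint passes its speed limit or range.

## Robot

A 6-joint arm with a two-finger parallel gripper is mounted at the origin on the work surface. World frame = base frame: x ahead of the robot, y to its left, z up, the work surface at z = 0. Lengths are in mm, angles in rad, forces in N, time in s.
With the tool pointing down it reaches from about 400 to 925 mm from the base axis. Payload 12.5 kg.
Tool frame: the origin (TCP) lies midway between the tips of the shut fingers; the grasp point (between the pads) lies 19 mm behind it; z points along the fingers, y is the line along which they close (so a half turn about z gives the same grasp; the last joint's range is limited). The gripper opens to 95 mm and grips with 3 to 60 N. Pads are 20 mm wide; open, the fingers measure 119 mm over their backs; the gripper's body (75 mm by 180 mm) begins 59 mm behind the grasp point.
Start: joints at [-1.287, 0.491, 1.559, -0, 1.092, -0.106], TCP at [237.526, -578.125, 214.661] pointing down, gripper open.
Joint ranges: [-3.1, 3.1], [-0.84, 2.19], [0.05, 2.79], [-1.13, 4.28], [0.06, 2.93], [-2.69, 2.69]. Speed limits (rad/s): [2.22, 2.22, 2.79, 3.14, 3.14, 3.14].

## Interface

Orientations are given as [roll, pitch, yaw] about the fixed x, y, z axes, in that order (R = Rz(yaw) Ry(pitch) Rx(roll)).
In Python, from cell import state, read_camera, camera_info, env gives the robot as it stands.
- The arm moves only by the tool move_arm, never from a script. Its argument "commands" is a list of rows, each a list of 3 entries, a list of its own where there are three numbers: the shift along the world's x, y, z in cm, then the turn, a rotation vector about the world's x, y, z in degrees, then the opening, from 0 (shut) to 1 (fully open). A call has 1 to 10 rows; each row shifts and turns the commanded pose from where the row before left it; what a row does not reach is not made up. A row lasts 1/10 s, in which the tool goes at most 50 mm and 8.59 degrees, less where a joint would pass 70% of its speed; a pose out of reach is approached as far as the arm can. A call with a gripper value outside its range is refused whole. The fingers move at their own pace and stop on an object; the grip force is fixed at half the most. Time passes only in rows, so rows that do not move let the fingers close. It gives the time, the measured TCP pose, the force, the opening and the grip force at its end, in the units of the state.
- state(): the state, without advancing time (a new reading comes with each control period).
- read_camera(name): name is "side" or "top" or "wrist"; returns the picture (480x640x3 uint8, blue, green, red); there is no depth.
- camera_info(name): a dict with "K" (3x3 intrinsics, pixels), "cam_to_world" (4x4, takes a point from camera to world coordinates). Camera axes: x right, y down, z forward; pixel columns grow to the right and rows downward; lengths in mm; the calibration is good to about 2 mm. A picture is of the moment at which its call begins: read the wrist's pose just before it. camera_info takes no time and is no camera call; for the wrist camera it gives the pose at the moment of the call.
- env.job_done(): hands the job in; it is judged then, once.
The state is a dict: "t": time; "joints": joint angles; "qvel": joint speeds; "tau": joint torques, N m; "eef_pos": TCP position; "tcp_rot": TCP orientation; "ft_force": force on the tool from outside, world axes, zero at the start; "moment": the same for the moment, N m; "opening": opening from 0.0 (shut) to 1.0 (fully open); "grip_force": force on a finger pad.
Only numpy, scipy, OpenCV 4.12 (cv2) and the standard library are available. Lean on these libraries where they do the work, as an engineer would, in place of code of your own. Each camera call takes 0.05 s, during which the arm holds its last target. There are 200 camera calls.

## Working session

There is one attempt and no reset: what is moved stays moved. The work goes in short steps, Python scripts to look and compute and a tool call to move; the robot and the scene stay as the last step left them, time stands still between calls to the robot, and variables do not carry over. Pictures are saved under pics/ and viewed, at most 11 in all, crops included, and the job is handed in when it is done.

Besides the shell and the picture viewer there is one more tool, called after ">>>" by a JSON object that holds its "method" and its "body". move_arm: Moves the arm, as the interface text tells. Its arguments: {"type":"object","properties":{"commands":{"type":"array"}},"required":["commands"]}

```bash
mkdir -p pics; ls; python3 - <<'E'
from cell import *
import cv2
for n in("side","top"):
    im=read_camera(n); cv2.imwrite(f"pics/{n}0.png",im)
    i=camera_info(n); print(n,i["K"],i["cam_to_world"])
s=state();print(s)
E
```

```text
pics
side [[561.14663699   0.         321.55314322]
 [  0.         561.14663699 240.59309744]
 [  0.           0.           1.        ]] [[-9.69216440e-01 -1.50965006e-01  1.94496937e-01  3.34103267e+02]
 [-2.46210251e-01  5.94479135e-01 -7.65490085e-01  7.97137002e+02]
 [-6.21557475e-05 -7.89812715e-01 -6.13348084e-01  6.87334553e+02]
 [ 0.00000000e+00  0.00000000e+00  0.00000000e+00  1.00000000e+00]]
top [[459.49511285   0.         311.1697098 ]
 [  0.         459.49511285 240.7274135 ]
 [  0.           0.           1.        ]] [[ 2.67135007e-02 -9.89709393e-01  1.40576334e-01  3.85395215e+02]
 [-9.99274689e-01 -2.26205720e-02  3.06334103e-02  5.97309193e+01]
 [-2.71382568e-02 -1.41292698e-01 -9.89595821e-01  8.77597824e+02]
 [ 0.00000000e+00  0.00000000e+00  0.00000000e+00  1.00000000e+00]]
{'t': 0.1, 'joints': array([-1.28659693e+00,  4.91475995e-01,  1.55938660e+00, -2.98062720e-05,
        1.09170889e+00, -1.05602972e-01]), 'qvel': array([ 0.00020173, -0.00033939, -0.00153035,  0.00039464,  0.00122957,
       -0.00108311]), 'tau': array([ 2.35649371e-03, -6.13624620e+01, -2.58607686e+01,  6.93877763e-02,
        4.69964545e-02, -4.80012966e-05]), 'eef_pos': array([ 237.45482487, -577.90007604,  214.13531139]), 'tcp_rot': array([-3.14061649e+00, -7.68852021e-05,  3.89816088e-01]), 'ft_force': array([ 0.29831667,  0.45649245, -0.57079825]), 'moment': array([-0.0116524 ,  0.04843895, -0.00453595]), 'grip_force': 0.0, 'opening': 0.9988151587773988}
```

View pics/top0.png

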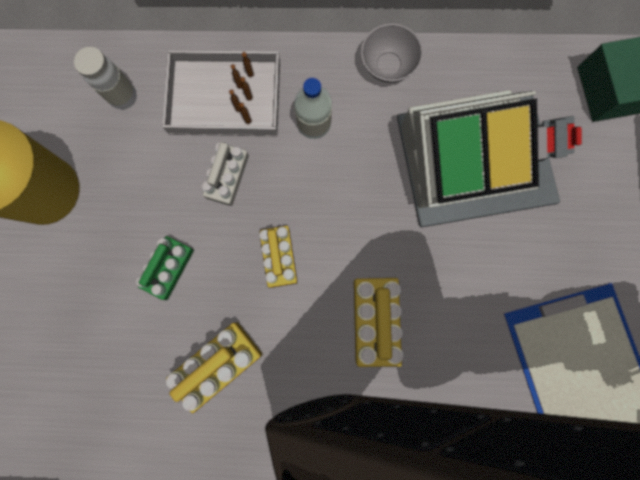

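View pics/side0.png

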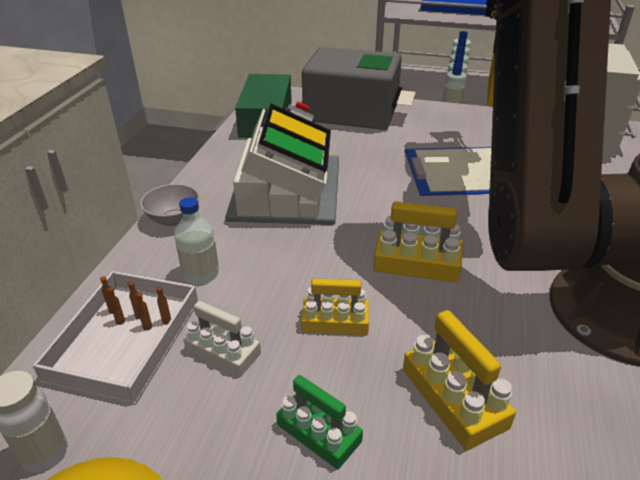

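The top view shows:
- **Green cassette:** (163,267), the only green one.
- **Yellow look-alikes:** small (278,256), large (378,322) and large (213,368). The smallest, (278,256), is the target. It is at (336,307) in the side view.
- **White cassette:** (225,173).
- **Bottle:** (312,105).
- **Deck:** green bay at (460,155), yellow bay at (511,148).

Next I'll measure these and check the choice in a crop.

```bash
cat > h.py <<'E'
import numpy as np, cv2
from cell import state, read_camera, camera_info
def ray(i,p):
    T=np.array(i["cam_to_world"]);K=np.array(i["K"])
    return T[:3,3],T[:3,:3]@np.linalg.inv(K)@np.r_[p,1.]
def onz(i,p,z):
    o,d=ray(i,p); return o+d*(z-o[2])/d[2]
def tri(i,p,j,q):
    o,d=ray(i,p);a,b=ray(j,q)
    s=np.linalg.lstsq(np.c_[d,-b],a-o,rcond=None)[0]
    u,v=o+d*s[0],a+b*s[1]
    return (u+v)/2,np.linalg.norm(u-v)
def mask(im,col,roi):
    h=cv2.cvtColor(im,cv2.COLOR_BGR2HSV)
    lo,hi={'g':((50,100,30),(80,255,255)),'y':((15,110,40),(32,255,255))}[col]
    m=cv2.inRange(h,lo,hi);z=np.zeros_like(m);x0,y0,x1,y1=roi
    z[y0:y1,x0:x1]=m[y0:y1,x0:x1];return z
def big(m):
    return max(cv2.findContours(m,0,1)[0],key=cv2.contourArea)
def quad(c):
    p=cv2.boxPoints(cv2.minAreaRect(c)) ; h=cv2.convexHull(c)
    for e in np.arange(2,15,.5):
        a=cv2.approxPolyDP(h,e,True)
        if len(a)==4:return a[:,0].astype(float)
    return p
E
python3 - <<'E'
from h import *
np.set_printoptions(precision=1,suppress=True)
t=cv2.imread("pics/top0.png");s=cv2.imread("pics/side0.png")
it,is_=camera_info("top"),camera_info("side")
for n,col,rt,rs in(("greenbay",'g',(425,95,490,210),(255,120,335,170)),("yellowbay",'y',(483,95,545,210),(255,100,335,160))):
    print(n,quad(big(mask(t,col,rt))).tolist(),quad(big(mask(s,col,rs))).tolist())
for n,col,rt,rs in(("green",'g',(130,225,200,305),(270,370,370,470)),("yellow",'y',(250,215,305,295),(295,270,375,340))):
    r=cv2.minAreaRect(big(mask(t,col,rt)));b=cv2.boxPoints(r)
    w=np.array([onz(it,p,15) for p in b]);print(n,r,w.mean(0),w[:,:2].tolist())
c=[cv2.resize(t[215:305,130:305],None,fx=4,fy=4),cv2.resize(s[260:470,260:385],None,fx=2.5,fy=2.5)]
H=590;o=np.zeros((H,800,3),np.uint8)
a=cv2.resize(t[215:305,130:305],(480,247));o[:247,:480]=a
b=c[1];o[:b.shape[0],484:484+b.shape[1]]=b[:H]
d=cv2.resize(t[85:220,400:590],(480,341));o[249:590,:480]=d
cv2.imwrite("pics/c1.png",o)
E
```

```text
greenbay [[478.0, 116.0], [482.0, 187.0], [442.0, 194.0], [436.0, 123.0]] [[268.0, 127.0], [321.0, 149.0], [321.0, 163.0], [266.0, 141.0]]
yellowbay [[527.0, 106.0], [530.0, 180.0], [491.0, 187.0], [486.0, 114.0]] [[272.0, 110.0], [325.0, 132.0], [323.0, 145.0], [271.0, 123.0]]
green ((164.72665405273438, 267.3875427246094), (32.235294342041016, 58.588233947753906), 28.072484970092773) [450.9 363.   15. ] [[414.64418907235233, 413.942110333723], [514.6074151158332, 368.50912059784395], [486.61489017133965, 311.7079286257191], [387.68583349230227, 357.66338474286874]]
yellow ((277.8983459472656, 256.2221984863281), (58.378204345703125, 29.611431121826172), 81.67434692382812) [477.4 148.7  15. ] [[527.3342342331254, 186.6063931274141], [536.8690695128043, 130.85157696259714], [427.3954812384897, 111.27651785539993], [417.9894898048081, 166.0064770116158]]
```

View pics/c1.png

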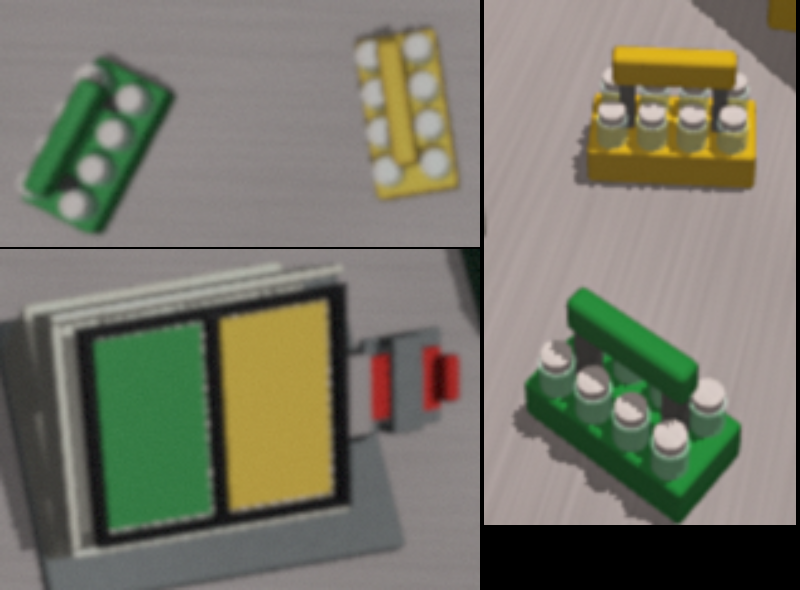

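```bash
python3 - <<'E'
from h import *
np.set_printoptions(precision=1,suppress=True)
it,is_=camera_info("top"),camera_info("side")
for n,p,q in(("ybar",(274,252.5),(336.4,282)),("gbar",(154.1,265),(320.8,392.8))):
    print(n,*tri(it,p,is_,q))
P={}
for n,T,S in(("g",[[478,116],[482,187],[442,194],[436,123]],[[268,127],[321,149],[321,163],[266,141]]),("y",[[527,106],[530,180],[491,187],[486,114]],[[272,110],[325,132],[323,145],[271,123]])):
    X=np.array([tri(it,a,is_,b)[0] for a,b in zip(T,S)]);r=[tri(it,a,is_,b)[1] for a,b in zip(T,S)]
    print(n,X,r,X.mean(0))
    u=(X[0]+X[3]-X[1]-X[2])/2;print("up",u,np.linalg.norm(u),"yaw",np.degrees(np.arctan2(u[1],u[0])),"tilt",np.degrees(np.arctan2(u[2],np.hypot(*u[:2]))))
    P[n]=X.mean(0)
d=P["g"]-P["y"];print(d,np.linalg.norm(d),"yaw",np.degrees(np.arctan2(-d[0],d[1])))
E
```

```text
ybar [475.1 148.   88.6] 0.6964257089625984
gbar [447.9 357.4  84.7] 2.070804222623881
g [[ 692.9 -179.   173.9]
 [ 588.2 -198.1  128.2]
 [ 572.  -130.2  135.8]
 [ 675.5 -111.   180.1]] [np.float64(1.373526290588223), np.float64(0.18638353500139143), np.float64(2.316483885569251), np.float64(2.3541510446124323)] [ 632.2 -154.6  154.5]
up [104.1  19.2  44.9] 115.00678117630602 yaw 10.425044480066578 tilt 23.004769058073776
y [[ 710.3 -256.6  174.1]
 [ 600.9 -278.1  126.2]
 [ 587.7 -212.1  130.3]
 [ 692.1 -190.2  178.3]] [np.float64(0.6975782236933216), np.float64(2.7806965994239885), np.float64(0.619687799749715), np.float64(2.9659451520309235)] [ 647.8 -234.2  152.2]
up [106.9  21.7  48. ] 119.15289154059111 yaw 11.479163628667575 tilt 23.73827584362623
[-15.6  79.7   2.3] 81.23164091678629 yaw 11.092934838658278
```

The crop shows the chosen yellow cassette with a 111 x 56 mm tray, so it is the small one, and the only green cassette. The bars stand at z≈85–88, as the text says. Setting out for green, by way of x=480 and z=300.

>>> {"method": "move_arm", "body": {"commands": [[[2.7,3.65,0.95],[0,0,6],1],[[2.7,3.65,0.95],[0,0,6],1],[[2.7,3.65,0.95],[0,0,6],1],[[2.7,3.65,0.95],[0,0,6],1],[[2.7,3.65,0.95],[0,0,6],1],[[2.7,3.65,0.95],[0,0,6],1],[[2.7,3.65,0.95],[0,0,6],1],[[2.7,3.65,0.95],[0,0,6],1],[[2.7,3.65,0.95],[0,0,6],1],[[0,4.5,0],[0,0,6],1]]}}

```text
t: 1.1
eef_pos: [482.9, -203.5, 300.6]
tcp_rot: [3.14, 0.0, 1.442]
ft_force: [0.3, -0.2, 0.0]
opening: 1.0
grip_force: 0.0
```

>>> {"method": "move_arm", "body": {"commands": [[[0,4.5,0],[0,0,6],1],[[0,4.5,0],[0,0,6],1],[[0,4.5,0],[0,0,6],1],[[0,4.5,0],[0,0,6],1],[[-0.3,4.5,-0.6],[0,0,6],1],[[-0.3,4.5,-0.6],[0,0,6],1],[[-0.3,4.5,-0.6],[0,0,6],1],[[-0.3,4.5,-0.6],[0,0,6],1],[[-0.3,4.5,-0.6],[0,0,6],1],[[-0.3,4.5,-0.6],[0,0,6],1]]}}

```text
t: 2.1
eef_pos: [462.0, 247.2, 263.8]
tcp_rot: [-3.141, -0.0, 2.489]
ft_force: [0.1, -1.0, 0.1]
opening: 0.998
grip_force: 0.0
```

>>> {"method": "move_arm", "body": {"commands": [[[-0.5,3.7,0],[0,0,5],1],[[-0.5,3.7,0],[0,0,5],1],[[-0.4,3.6,0],[0,0,3],1],[[0,0,0],[0,0,0],1]]}}

```text
t: 2.5
eef_pos: [447.6, 358.6, 263.5]
tcp_rot: [-3.142, -0.001, 2.716]
ft_force: [0.8, -1.1, 0.2]
opening: 1.001
grip_force: 0.0
```

```bash
python3 - <<'E'
from h import *
np.set_printoptions(precision=3,suppress=True)
i=camera_info("wrist");s=state();im=read_camera("wrist");cv2.imwrite("pics/w1.png",im)
print(i["K"],i["cam_to_world"],s["eef_pos"],s["tcp_rot"],s["joints"])
E
```

```text
[[422.234   0.    315.492]
 [  0.    422.234 237.269]
 [  0.      0.      1.   ]] [[  0.413   0.88    0.234 382.291]
 [  0.911  -0.4    -0.106 388.459]
 [ -0.      0.257  -0.967 432.996]
 [  0.      0.      0.      1.   ]] [447.587 358.561 263.473] [-3.142 -0.001  2.716] [ 0.56   0.371  1.623  0.001  1.148 -0.585]
```

View pics/w1.png

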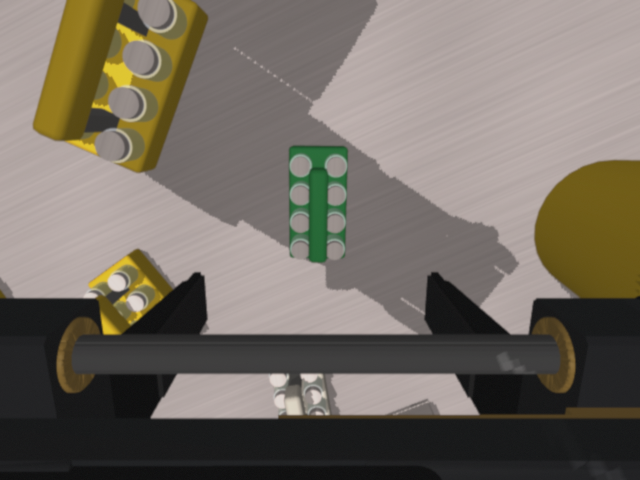

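```bash
python3 - <<'E'
from h import *
i=camera_info("wrist");im=cv2.imread("pics/w1.png")
m=mask(im,'g',(270,130,370,280));r=cv2.minAreaRect(big(m));print(r)
a,b=onz(i,(318,168),92),onz(i,(317,262),92);print(a,b,(a+b)/2,np.linalg.norm(a-b),np.degrees(np.arctan2(*(a-b)[1::-1])))
p,q=onz(i,(318.5,146),30),onz(i,(318.5,260),30);print(p,q)
t=camera_info("top");print(tri(i,(318,215),t,(154.1,265)))
E
```

```text
((318.0, 203.5), (115.0, 56.0), 90.0)
[413.46353404 374.7533406   92.        ] [485.11066793 341.2366716   92.        ] [449.28710099 357.9950061   92.        ] 79.09917127183115 154.92971527541934
[400.7289137  381.38772019  30.        ] [502.45918344 335.1592029   30.        ]
(array([449.50865726, 358.06436405,  83.73645119]), np.float64(1.0113999457183696))
```

Green sits centred under the tool. The bar is at (449,358) with its top at z≈92. Going down to TCP z=64 and gripping.

>>> {"method": "move_arm", "body": {"commands": [[[0.17,-0.06,-4.5],[0,0,0],1],[[0,0,-4.5],[0,0,0],1],[[0,0,-4.5],[0,0,0],0.7],[[0,0,-4.0],[0,0,0],0.6],[[0,0,-2.0],[0,0,0],0.5],[[0,0,-0.45],[0,0,0],0.4],[[0,0,0],[0,0,0],0.2],[[0,0,0],[0,0,0],0],[[0,0,0],[0,0,0],0],[[0,0,0],[0,0,0],0]]}}

```text
t: 3.55
eef_pos: [450.6, 355.0, 65.7]
tcp_rot: [3.14, 0.001, 2.711]
ft_force: [0.5, -0.5, 0.2]
opening: 0.384
grip_force: 0.0
```

>>> {"method": "move_arm", "body": {"commands": [[[0,0,0],[0,0,0],0],[[0,0,0],[0,0,0],0],[[0,0,0],[0,0,0],0]]}}

```text
t: 3.85
eef_pos: [450.3, 354.9, 64.8]
tcp_rot: [3.141, 0.0, 2.711]
ft_force: [-0.4, -1.3, -4.6]
opening: 0.168
grip_force: 30.0
```

>>> {"method": "move_arm", "body": {"commands": [[[0,0,1.5],[0,0,0],0],[[0,0,4],[0,0,0],0],[[0,0,5],[0,0,0],0],[[0,0,5],[0,0,0],0],[[0,0,5],[0,0,0],0],[[0,-2,1],[0,0,0],0],[[1,-4.4,0],[0,0,8.9],0],[[1,-4.4,0],[0,0,8.9],0],[[1,-4.4,0],[0,0,8.9],0],[[1,-4.4,0],[0,0,8.9],0]]}}

```text
t: 4.85
eef_pos: [487.8, 167.7, 279.2]
tcp_rot: [-3.141, -0.001, -3.002]
ft_force: [1.0, 0.1, -3.5]
opening: 0.166
grip_force: 30.0
```

>>> {"method": "move_arm", "body": {"commands": [[[0.8,-4.5,0.5],[0,0,0],0],[[0.8,-4.5,0.5],[0.95,-4.91,0],0],[[0.8,-4.5,0.5],[0.95,-4.91,0],0],[[0.8,-4.5,0.5],[0.95,-4.91,0],0],[[0.8,-4.5,0.5],[0.95,-4.91,0],0],[[0.8,-4.5,0.5],[0.95,-4.91,0],0],[[0.8,-4.5,0],[0,0,0],0],[[0.8,-1.5,0],[0,0,0],0],[[0,0,0],[0,0,0],0],[[0,0,0],[0,0,0],0]]}}

```text
t: 5.85
eef_pos: [551.8, -160.1, 308.8]
tcp_rot: [3.113, 0.434, -3.015]
ft_force: [-0.3, 0.6, -3.9]
opening: 0.168
grip_force: 30.0
```

```bash
python3 - <<'E'
from h import *
np.set_printoptions(precision=3,suppress=True)
i=camera_info("wrist");s=state();im=read_camera("wrist");cv2.imwrite("pics/w2.png",im)
np.savez("w2.npz",**i)
print(i["cam_to_world"],s["eef_pos"],s["tcp_rot"],s["joints"],s["ft_force"])
E
```

```text
[[  -0.138    0.764    0.631  416.894]
 [   0.99     0.09     0.108 -182.058]
 [   0.026    0.639   -0.769  432.094]
 [   0.       0.       0.       1.   ]] [ 551.794 -160.077  308.753] [ 3.113  0.434 -3.015] [-0.532  0.204  1.812  0.389  0.83  -2.458] [-0.311  0.622 -3.938]
```

View pics/w2.png

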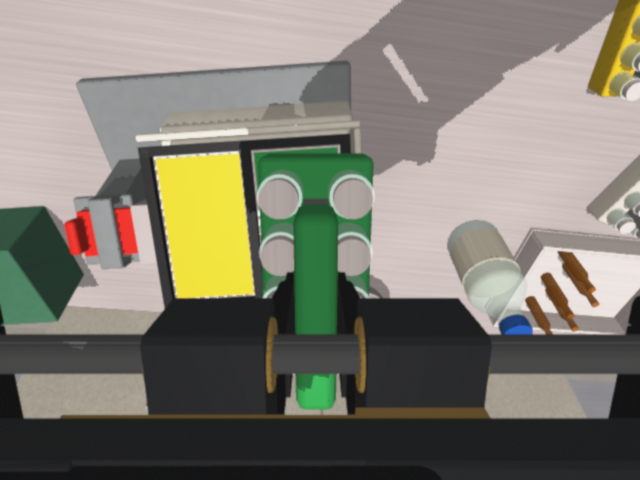

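The wrist view shows the yellow floor corners near (155,158), (238,151) and (254,297). The held green cassette hangs square over the green bay at (315,240).

```bash
python3 - <<'E'
from h import *
np.set_printoptions(precision=3,suppress=True)
w=dict(np.load("w2.npz"));t=camera_info("top");s=camera_info("side")
im=cv2.imread("pics/w2.png");q=quad(big(mask(im,'y',(140,130,262,299))));print(q)
T=np.array([[527,106],[530,180],[491,187],[486,114.]])
S=np.array([[272,110],[325,132],[323,145],[271,123.]])
# wrist order near-right, near-left, far-left
q=sorted(q.tolist(),key=lambda p:p[1]); near=sorted(q[:2]);far=sorted(q[2:])
nr,nl=near;fr,fl=far
for n,p,k in(("nr",nr,1),("nl",nl,2),("fl",fl,3),("fr",fr,0)):
    print(n,p,*tri(w,p,t,T[k]),*tri(w,p,s,S[k]))
th=np.radians(25)
# fit on plane tilt 25, unknown height: use nr,nl,fl ; side lengths known as check
from scipy.optimize import least_squares
def pts(v):
    x,y,z,ps=v;c,sn=np.cos(ps),np.sin(ps)
    R=np.array([[c,-sn,0],[sn,c,0],[0,0,1]])@np.array([[np.cos(th),0,-np.sin(th)],[0,1,0],[np.sin(th),0,np.cos(th)]])
    L=np.array([[-63,-36,0],[-63,36,0],[63,36,0]]);return np.array([x,y,z])+L@R.T
def proj(i,X):
    M=np.linalg.inv(i["cam_to_world"]);c=(X-0)@M[:3,:3].T+M[:3,3];p=c@np.array(i["K"]).T;return p[:,:2]/p[:,2:]
for name,I,W in(("w+t",[(w,[nr,nl,fl]),(t,T[[1,2,3]])],0),("all",[(w,[nr,nl,fl]),(t,T[[1,2,3]]),(s,S[[1,2,3]])],0)):
    f=lambda v:np.concatenate([(proj(i,pts(v))-np.array(p)).ravel() for i,p in I])
    r=least_squares(f,[648,-234,150,.19],x_scale=[1,1,1,.01],loss="soft_l1");print(name,r.x[:3],np.degrees(r.x[3]),f(r.x).round(1))
E
```

```text
[[238. 154.]
 [253. 292.]
 [177. 298.]
 [156. 159.]]
nr [156.0, 159.0] [ 603.301 -279.508  123.067] 0.1005216679855757 [ 600.332 -278.313  126.353] 1.7478535876796841
nl [238.0, 154.0] [ 589.029 -213.44   126.037] 0.47645876795746306 [ 587.298 -212.95   129.563] 0.7861134488559646
fl [253.0, 292.0] [ 695.275 -191.674  175.631] 1.2515825959388187 [ 691.956 -191.928  177.805] 2.065752527983416
fr [177.0, 298.0] [ 709.56  -257.091  176.07 ] 2.531481491498993 [ 711.868 -258.728  173.841] 1.5654388354085589
w+t [ 657.379 -238.662  139.976] 11.065823455520766 [-3.  -1.3  0.4 -1.6  0.1  0.7  0.6 -1.2 -2.4 -1.1 -1.3 -4.5]
all [ 652.123 -237.586  149.377] 11.272550739072633 [-5.6 -1.   0.2 -1.7  0.9  4.4  2.7  0.2 -0.8  0.6  0.  -3.8 -0.9 -0.1
 -0.6  2.8 -4.7  0.1]
```

```bash
cat > tgt.py <<'E'
from h import *
from scipy.spatial.transform import Rotation as Ro
psi=np.radians(11.2);th=np.radians(25)
u=np.array([np.cos(th)*np.cos(psi),np.cos(th)*np.sin(psi),np.sin(th)]);l=np.array([-np.sin(psi),np.cos(psi),0]);n=np.cross(u,l)
def delta(P,h,sgn):
    s=state();R=Ro.from_euler("xyz",s["tcp_rot"]);x=sgn*u;z=-n
    D=Ro.from_matrix(np.c_[x,np.cross(z,x),z])*R.inv()
    print("shift cm",((np.array(P)+h*n-s["eef_pos"])/10).round(2),"turn",D.as_rotvec(degrees=True).round(2),"j",s["joints"].round(2),"F",s["ft_force"].round(1),"tool",s["eef_pos"].round(1))
G=[632.5,-156,150];Y=[648.5,-235,150.5]
print((n*10).round(2),(u*10).round(2)) if __name__=="__main__" else 0
E
python3 - <<'E'
from tgt import *
delta(G,125,-1);print(n)
E
```

```text
shift cm [ 2.89 -0.67 -4.57] turn [-1.43 -0.36  3.19] j [-0.53  0.2   1.81  0.39  0.83 -2.46] F [ 0.1  0.2 -3.9] tool [ 551.8 -159.5  309. ]
[-0.41456956 -0.08208698  0.90630779]
```

>>> {"method": "move_arm", "body": {"commands": [[[1,-0.2,-1.5],[-0.7,-0.2,1.6],0],[[1,-0.2,-1.5],[-0.7,-0.2,1.6],0],[[0.9,-0.27,-1.57],[0,0,0],0],[[0,0,0],[0,0,0],0],[[0,0,0],[0,0,0],0]]}}

```text
t: 6.4
eef_pos: [581.1, -166.1, 264.1]
tcp_rot: [-3.141, 0.438, -2.945]
ft_force: [0.7, 0.9, -3.6]
opening: 0.165
grip_force: 30.0
```

```bash
python3 - <<'E'
from tgt import *
delta(G,67,-1)
im=read_camera("top");im2=read_camera("side")
o=np.zeros((420,800,3),np.uint8);o[:,:400]=cv2.resize(im[80:220,410:543],(400,420));o[:,400:]=cv2.resize(im2[60:186,220:340],(400,420));cv2.imwrite("pics/c2.png",o)
E
```

```text
shift cm [ 2.37  0.46 -5.34] turn [-0.01  0.09 -0.04] j [-0.51  0.29  1.82  0.42  0.74 -2.56] F [ 0.7  0.9 -3.6] tool [ 581.1 -166.1  264.1]
```

View pics/c2.png

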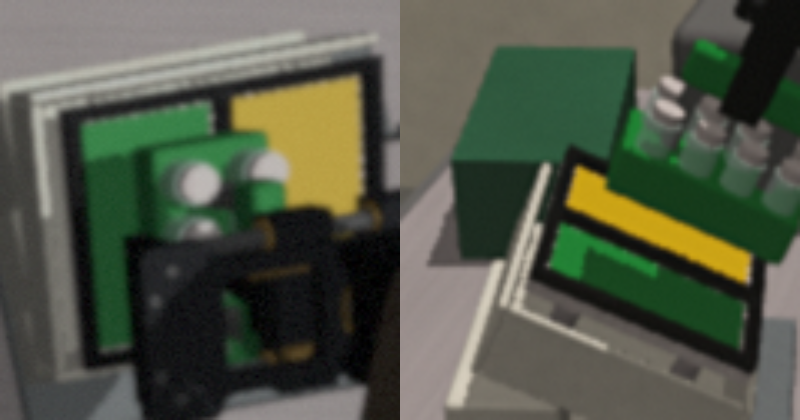

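Cassette and bay are parallel. Going down along the deck normal to about 4 mm above the floor.

>>> {"method": "move_arm", "body": {"commands": [[[0.62,0.12,-1.36],[0,0,0],0],[[0.62,0.12,-1.36],[0,0,0],0],[[0.41,0.08,-0.9],[0,0,0],0],[[0.3,0.06,-0.65],[0,0,0],0],[[0.2,0.04,-0.45],[0,0,0],0],[[0.15,0.03,-0.35],[0,0,0],0],[[0,0,0],[0,0,0],0],[[0,0,0],[0,0,0],0]]}}

```text
t: 7.3
eef_pos: [604.3, -162.9, 213.5]
tcp_rot: [-3.141, 0.439, -2.946]
ft_force: [-0.0, -0.2, -4.6]
opening: 0.166
grip_force: 30.0
```

```bash
python3 - <<'E'
from tgt import *
delta(G,65,-1)
im=read_camera("wrist");im2=read_camera("side")
o=np.zeros((500,800,3),np.uint8);o[:300,:400]=im[80:380,150:550];o[:,400:]=cv2.resize(im2[60:210,220:340],(400,500));cv2.imwrite("pics/c3.png",o)
E
```

```text
shift cm [ 0.12  0.16 -0.46] turn [0.03 0.16 0.04] j [-0.49  0.38  1.84  0.47  0.63 -2.59] F [-0.  -0.2 -4.6] tool [ 604.3 -162.9  213.5]
```

View pics/c3.png

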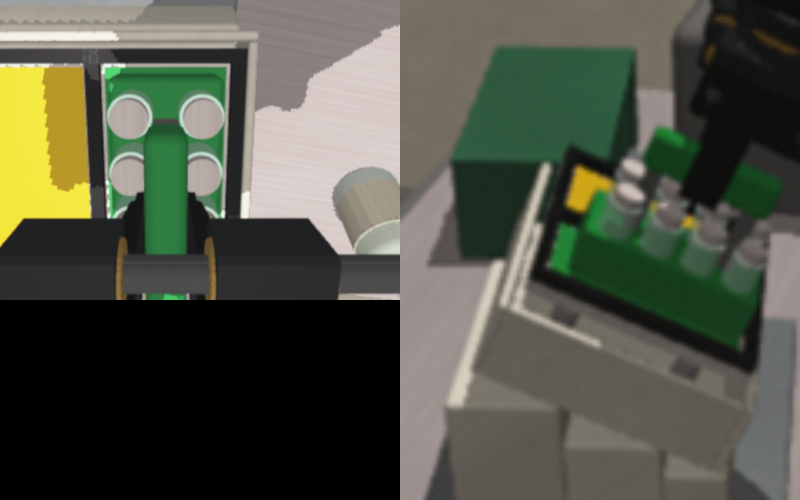

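Lateral fit is good. The far end shows a larger gap, so I'll shift about 3 mm up-slope while closing in.

>>> {"method": "move_arm", "body": {"commands": [[[0.27,0.15,0.1],[0,0,0],0],[[0.08,0.02,-0.18],[0,0,0],0],[[0.08,0.02,-0.18],[0,0,0],0],[[0,0,0],[0,0,0],0]]}}

```text
t: 7.8
eef_pos: [608.6, -160.8, 210.3]
tcp_rot: [-3.141, 0.438, -2.946]
ft_force: [0.8, 0.0, -4.5]
opening: 0.165
grip_force: 30.0
```

>>> {"method": "move_arm", "body": {"commands": [[[0.08,0.02,-0.18],[0,0,0],0],[[0.04,0.01,-0.09],[0,0,0],0],[[0,0,0],[0,0,0],0]]}}

```text
t: 8.1
eef_pos: [609.8, -160.7, 208.0]
tcp_rot: [-3.141, 0.439, -2.947]
ft_force: [-0.9, -0.5, -2.2]
opening: 0.172
grip_force: 30.0
```

```bash
python3 - <<'E'
from tgt import *
delta(G,65,-1)
E
```

```text
shift cm [-0.43 -0.06  0.09] turn [0.02 0.14 0.05] j [-0.48  0.39  1.83  0.47  0.62 -2.59] F [-0.9 -0.5 -2.2] tool [ 609.8 -160.7  208. ]
```

>>> {"method": "move_arm", "body": {"commands": [[[0.06,0.01,-0.14],[0,0,0],0],[[0.06,0.01,-0.14],[0,0,0],0],[[0,0,0],[0,0,0],0],[[0,0,0],[0,0,0],0]]}}

```text
t: 8.5
eef_pos: [611.1, -160.5, 205.2]
tcp_rot: [-3.141, 0.439, -2.947]
ft_force: [-1.3, -0.7, -1.0]
opening: 0.17
grip_force: 30.0
```

>>> {"method": "move_arm", "body": {"commands": [[[0.06,0.01,-0.14],[0,0,0],0],[[0,0,0],[0,0,0],0],[[0,0,0],[0,0,0],0.25],[[0,0,0],[0,0,0],0.35],[[0,0,0],[0,0,0],0.45],[[0,0,0],[0,0,0],0.45]]}}

```text
t: 9.1
eef_pos: [611.7, -160.3, 203.9]
tcp_rot: [-3.141, 0.439, -2.946]
ft_force: [0.4, 0.4, 0.5]
opening: 0.425
grip_force: 0.0
```

>>> {"method": "move_arm", "body": {"commands": [[[-0.4,-0.08,0.9],[0,0,0],0.45],[[-0.8,-0.16,1.8],[0,0,0],0.45],[[-1.6,-0.3,3.6],[0,0,0],0.45],[[-1.6,-0.3,3.6],[0,0,0],0.6],[[0,0,0],[0,0,0],1],[[0,0,0],[0,0,0],1]]}}

```text
t: 9.7
eef_pos: [567.3, -168.9, 304.0]
tcp_rot: [-3.139, 0.44, -2.946]
ft_force: [0.8, 0.9, 0.3]
opening: 0.652
grip_force: 0.0
```

```bash
python3 - <<'E'
from tgt import *
delta(G,165,-1)
im=read_camera("wrist");im2=read_camera("side")
o=np.zeros((500,800,3),np.uint8);o[:300,:400]=im[80:380,150:550];o[:,400:]=cv2.resize(im2[60:210,220:340],(400,500));cv2.imwrite("pics/c4.png",o)
E
```

```text
shift cm [-0.32 -0.06 -0.45] turn [0.09 0.25 0.07] j [-0.53  0.23  1.79  0.39  0.82 -2.53] F [0.8 0.9 0.3] tool [ 567.3 -168.9  304. ]
```

View pics/c4.png

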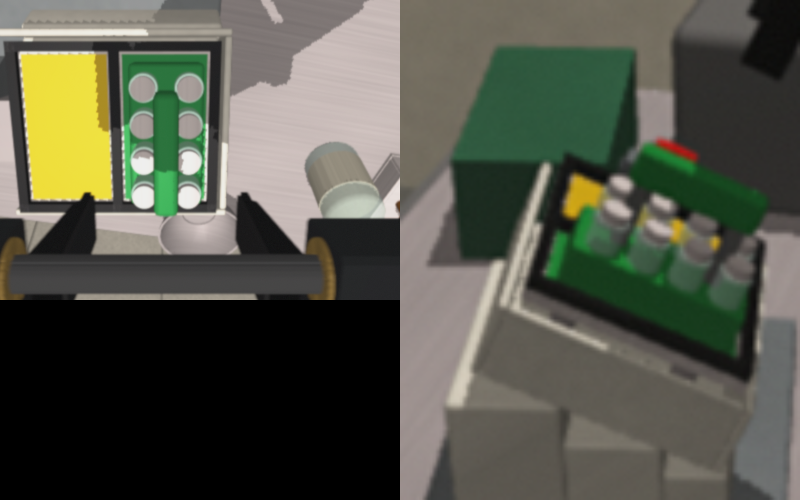

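Green is seated flat inside its ribs, and the yellow bay is free. Now for yellow: untilt and turn the tool by -181°, because the half-turn alternative would pass the joint 6 limit.

>>> {"method": "move_arm", "body": {"commands": [[[-0.4,1.3,0.3],[-1.62,8.17,0],1],[[-0.4,1.3,0.3],[-1.62,8.17,0],1],[[-0.4,1.3,0.3],[-1.62,8.17,0],1],[[-0.4,1.5,-0.2],[0,0,-8.2],1],[[-0.4,1.5,-0.2],[0,0,-8.2],1],[[-0.4,1.5,-0.2],[0,0,-8.2],1],[[-0.4,1.5,-0.2],[0,0,-8.2],1],[[-0.4,1.5,-0.2],[0,0,-8.2],1],[[-0.4,1.5,-0.2],[0,0,-8.2],1],[[-0.4,1.5,-0.2],[0,0,-8.2],1]]}}

```text
t: 10.8
eef_pos: [527.3, -23.9, 296.3]
tcp_rot: [-3.139, 0.0, 2.33]
ft_force: [0.6, 0.2, -0.6]
opening: 1.002
grip_force: 0.0
```

>>> {"method": "move_arm", "body": {"commands": [[[-0.4,1.5,-0.2],[0,0,-8.2],1],[[-0.4,1.5,-0.2],[0,0,-8.2],1],[[-0.4,1.5,-0.2],[0,0,-8.2],1],[[-0.4,1.5,-0.2],[0,0,-8.2],1],[[-0.4,1.5,-0.2],[0,0,-8.2],1],[[-0.4,1.5,-0.2],[0,0,-8.2],1],[[-0.4,1.5,-0.2],[0,0,-8.2],1],[[-0.4,1.5,-0.2],[0,0,-8.2],1],[[-0.4,1.5,-0.2],[0,0,-8.2],1],[[-0.4,1.5,-0.2],[0,0,-8.2],1]]}}

```text
t: 11.8
eef_pos: [487.2, 126.1, 276.4]
tcp_rot: [-3.139, 0.004, 0.898]
ft_force: [0.8, 0.0, -0.1]
opening: 1.002
grip_force: 0.0
```

>>> {"method": "move_arm", "body": {"commands": [[[-0.3,0.6,-0.4],[0,0,-8.24],1],[[-0.3,0.6,-0.4],[0,0,-8.24],1],[[-0.3,0.6,-0.4],[0,0,-8.24],1],[[-0.3,0.4,-0.4],[0,0,-8.24],1],[[0,0,0],[0,0,-8.24],1],[[0,0,0],[0,0,0],1]]}}

```text
t: 12.4
eef_pos: [475.3, 147.5, 260.6]
tcp_rot: [-3.14, 0.005, 0.183]
ft_force: [0.6, -0.2, 0.3]
opening: 1.001
grip_force: 0.0
```

```bash
python3 - <<'E'
from h import *
np.set_printoptions(precision=1,suppress=True)
i=camera_info("wrist");s=state();im=read_camera("wrist");np.savez("w3.npz",**i)
print(s["eef_pos"],np.degrees(s["tcp_rot"]),s["joints"],s["ft_force"])
m=mask(im,'y',(240,80,400,300));c=big(m);r=cv2.minAreaRect(c);print(r,cv2.boundingRect(c))
print([onz(i,p,30) for p in cv2.boxPoints(r)])
cv2.imwrite("pics/w3.png",im[60:380,120:520])
E
```

```text
[475.3 147.5 260.6] [-179.9    0.3   10.5] [0.2 0.3 1.8 0.  1.1 1.6] [ 0.6 -0.2  0.3]
((315.5, 199.5), (117.0, 59.0), 90.0) (286, 141, 60, 118)
[array([526.5, 185. ,  30. ]), array([536.4, 131.4,  30. ]), array([425.2, 108.8,  30. ]), array([414.5, 166.5,  30. ])]
```

View pics/w3.png

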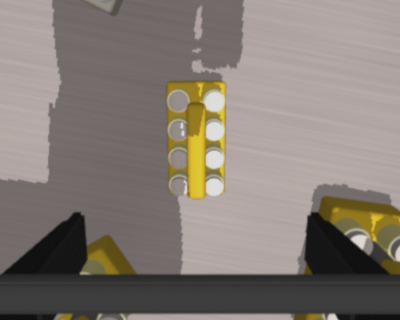

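The wrist crop shows the yellow bar centred under the tool, from (196,103) to (197,198), with the fingers clear of the neighbours. Descending and gripping.

>>> {"method": "move_arm", "body": {"commands": [[[0.1,0,-4.5],[0,0,0],1],[[0,0,-4.5],[0,0,0],0.7],[[0,0,-4.5],[0,0,0],0.6],[[0,0,-3.8],[0,0,0],0.5],[[0,0,-1.9],[0,0,0],0.4],[[0,0,-0.4],[0,0,0],0.3],[[0,0,0],[0,0,0],0.2],[[0,0,0],[0,0,0],0],[[0,0,0],[0,0,0],0],[[0,0,0],[0,0,0],0]]}}

```text
t: 13.45
eef_pos: [477.0, 147.3, 66.7]
tcp_rot: [-3.14, 0.001, 0.185]
ft_force: [0.5, -1.5, -0.2]
opening: 0.301
grip_force: 0.0
```

>>> {"method": "move_arm", "body": {"commands": [[[0,0,0],[0,0,0],0],[[0,0,0],[0,0,0],0]]}}

```text
t: 13.65
eef_pos: [476.7, 147.3, 66.1]
tcp_rot: [-3.14, 0.002, 0.185]
ft_force: [-0.3, 1.8, 4.7]
opening: 0.167
grip_force: 30.0
```

>>> {"method": "move_arm", "body": {"commands": [[[0,0,1.5],[0,0,0],0],[[0,0,4],[0,0,0],0],[[0,0,5],[0,0,0],0],[[0,0,5],[0,0,0],0],[[0,0,5],[0,0,0],0],[[0.6,-2.5,3],[0,0,0.6],0],[[1.1,-4.2,1],[0,0,0],0],[[1.1,-4.2,0.5],[0,0,0],0],[[1.1,-4.2,0.5],[0,0,0],0],[[1.1,-4.2,0.5],[0,0,0],0]]}}

```text
t: 14.65
eef_pos: [526.4, -47.4, 325.9]
tcp_rot: [-3.14, 0.003, 0.195]
ft_force: [0.3, 0.2, -2.5]
opening: 0.167
grip_force: 30.0
```

>>> {"method": "move_arm", "body": {"commands": [[[1.1,-4.2,0],[0.97,-4.9,0],0],[[1.1,-4.2,0],[0.97,-4.9,0],0],[[1.1,-4.2,0],[0.97,-4.9,0],0],[[1.1,-4.2,0],[0.97,-4.9,0],0],[[1.0,-3.4,0],[0.97,-4.9,0],0],[[0,0,0],[0,0,0],0],[[0,0,0],[0,0,0],0]]}}

```text
t: 15.35
eef_pos: [579.8, -248.4, 324.9]
tcp_rot: [-3.139, -0.431, 0.193]
ft_force: [1.0, -0.4, -2.3]
opening: 0.162
grip_force: 30.0
```

```bash
python3 - <<'E'
from tgt import *
delta([652.5,-234,149],126,1)
E
```

```text
shift cm [ 2.05  0.4  -6.17] turn [-0.1  -0.31  0.08] j [-0.65  0.29  1.64  0.4   0.95  0.54] F [ 1.  -0.4 -2.3] tool [ 579.8 -248.4  324.9]
```

>>> {"method": "move_arm", "body": {"commands": [[[0.7,0.13,-2.1],[0,-0.3,0],0],[[0.7,0.13,-2.1],[0,0,0],0],[[0.65,0.14,-1.97],[0,0,0],0],[[0.62,0.12,-1.36],[0,0,0],0],[[0.62,0.12,-1.36],[0,0,0],0],[[0.41,0.08,-0.9],[0,0,0],0],[[0.21,0.04,-0.45],[0,0,0],0],[[0.16,0.03,-0.35],[0,0,0],0],[[0,0,0],[0,0,0],0],[[0,0,0],[0,0,0],0]]}}

```text
t: 16.35
eef_pos: [621.3, -240.0, 220.4]
tcp_rot: [3.141, -0.439, 0.196]
ft_force: [0.4, -0.5, -1.8]
opening: 0.164
grip_force: 30.0
```

```bash
python3 - <<'E'
from tgt import *
delta([652.5,-234,149],66,1)
im=read_camera("wrist");im2=read_camera("top")
o=np.zeros((500,800,3),np.uint8);o[:300,:400]=im[80:380,150:550];o[:,400:]=cv2.resize(im2[85:210,425:545],(400,417)).repeat(1,0) if 0 else cv2.resize(im2[80:230,425:545],(400,500));cv2.imwrite("pics/c5.png",o)
E
```

```text
shift cm [ 0.38  0.06 -1.16] turn [-0.01  0.16 -0.  ] j [-0.59  0.44  1.72  0.47  0.73  0.47] F [ 0.4 -0.5 -1.8] tool [ 621.3 -240.   220.4]
```

View pics/c5.png

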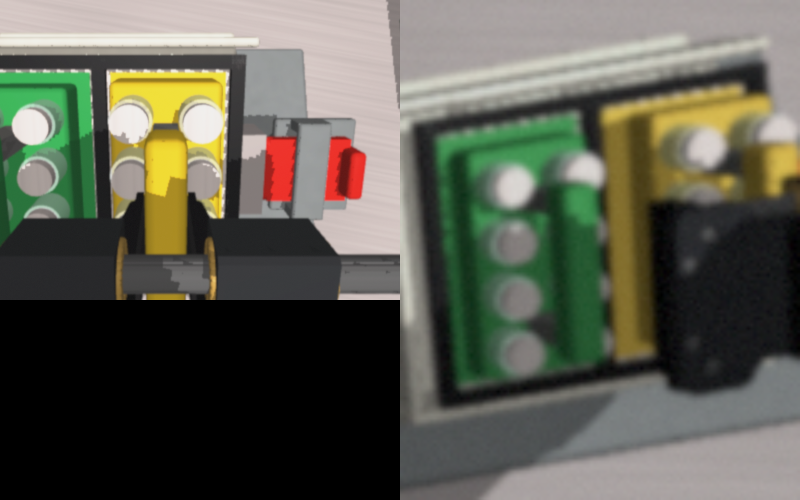

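```bash
python3 - <<'E'
from tgt import *
np.set_printoptions(precision=1,suppress=True)
i=camera_info("wrist");s=state();im=read_camera("wrist");e=s["eef_pos"]
T=i["cam_to_world"];print("cam in u,l,n rel tool",np.array([(T[:3,3]-e)@a for a in(u,l,n)]))
def on(p,h):  # height h above floor plane through Y'
    o,d=ray(i,p);P=np.array([652.5,-234,149.])+h*n;X=o+d*((P-o)@n)/(d@n);return np.array([(X-e)@u,(X-e)@l])
hsv=cv2.cvtColor(im,cv2.COLOR_BGR2HSV)
print("tool h",(e-np.array([652.5,-234,149]))@n)
for c in(285,345): print(c,[tuple(int(k) for k in im[r,c]) for r in range(126,166,2)])
for r in(180,270): print(r,[(x,)+tuple(int(k) for k in im[r,x]) for x in list(range(244,268,2))+list(range(370,400,2))])
for nme,p,h in(("rim outer",(315,133),8),("rim inner top",(315,149),8),("tray far",(315,152),41)):
    print(nme,on(p,h))
E
```

```text
cam in u,l,n rel tool [ 71.6   0.2 169.6]
tool h 78.19164596710779
285 [(166, 179, 186), (142, 153, 159), (154, 166, 173), (156, 167, 174), (127, 136, 142), (62, 62, 64), (62, 62, 64), (60, 60, 62), (61, 61, 62), (60, 60, 61), (61, 61, 61), (79, 79, 81), (174, 183, 194), (146, 226, 238), (61, 225, 240), (58, 222, 239), (37, 145, 172), (31, 124, 150), (40, 164, 199), (48, 206, 235)]
345 [(149, 161, 168), (140, 151, 157), (152, 164, 170), (153, 165, 170), (114, 121, 126), (66, 66, 67), (65, 64, 66), (64, 64, 66), (64, 64, 66), (64, 64, 65), (65, 64, 65), (79, 80, 83), (142, 152, 162), (114, 212, 227), (64, 226, 240), (61, 224, 239), (38, 146, 172), (32, 122, 148), (37, 162, 198), (48, 207, 235)]
180 [(244, 54, 53, 54), (246, 54, 53, 53), (248, 54, 53, 53), (250, 54, 54, 54), (252, 54, 54, 55), (254, 53, 53, 53), (256, 57, 58, 60), (258, 200, 211, 219), (260, 59, 171, 206), (262, 48, 200, 231), (264, 55, 221, 240), (266, 57, 222, 240), (370, 46, 193, 227), (372, 46, 185, 215), (374, 110, 225, 239), (376, 192, 207, 217), (378, 116, 119, 125), (380, 43, 42, 43), (382, 59, 59, 60), (384, 59, 58, 59), (386, 59, 59, 59), (388, 59, 59, 60), (390, 59, 59, 60), (392, 60, 59, 61), (394, 119, 119, 118), (396, 156, 156, 154), (398, 155, 156, 153)]
270 [(244, 86, 122, 84), (246, 75, 78, 80), (248, 31, 30, 30), (250, 31, 30, 30), (252, 31, 30, 30), (254, 29, 29, 29), (256, 30, 31, 29), (258, 29, 29, 29), (260, 78, 80, 86), (262, 99, 128, 144), (264, 123, 143, 158), (266, 145, 149, 160), (370, 56, 213, 236), (372, 190, 229, 240), (374, 174, 179, 191), (376, 40, 39, 41), (378, 32, 31, 32), (380, 29, 29, 29), (382, 29, 29, 28), (384, 30, 29, 30), (386, 31, 29, 30), (388, 32, 31, 32), (390, 96, 97, 103), (392, 121, 123, 131), (394, 121, 123, 131), (396, 121, 122, 131), (398, 120, 122, 130)]
rim outer [68.1  0.2]
rim inner top [59.4  0.2]
tray far [59.7  0.2]
```

The rim measurement puts the bay centre about 4 mm down-slope and 1 mm right of the tool. The green tray measures about 1 mm from its own bay centre, which is fine. Correcting and lowering.

>>> {"method": "move_arm", "body": {"commands": [[[-0.38,-0.18,-0.19],[0,0,0],0],[[0.17,0.03,-0.36],[0,0,0],0],[[0.17,0.03,-0.36],[0,0,0],0],[[0.12,0.02,-0.27],[0,0,0],0],[[0.08,0.02,-0.18],[0,0,0],0],[[0,0,0],[0,0,0],0]]}}

```text
t: 17.1
eef_pos: [622.9, -240.5, 205.8]
tcp_rot: [-3.141, -0.438, 0.196]
ft_force: [-0.7, 0.3, -2.8]
opening: 0.165
grip_force: 30.0
```

>>> {"method": "move_arm", "body": {"commands": [[[0.06,0.01,-0.14],[0,0,0],0],[[0.06,0.01,-0.14],[0,0,0],0],[[0,0,0],[0,0,0],0]]}}

```text
t: 17.4
eef_pos: [624.2, -240.4, 203.6]
tcp_rot: [-3.142, -0.439, 0.196]
ft_force: [0.1, 0.7, -3.0]
opening: 0.165
grip_force: 30.0
```

>>> {"method": "move_arm", "body": {"commands": [[[0.06,0.01,-0.14],[0,0,0],0],[[0.06,0.01,-0.14],[0,0,0],0],[[0,0,0],[0,0,0],0]]}}

```text
t: 17.7
eef_pos: [625.5, -240.2, 200.8]
tcp_rot: [3.142, -0.439, 0.196]
ft_force: [-0.1, 0.2, -0.9]
opening: 0.168
grip_force: 30.0
```

>>> {"method": "move_arm", "body": {"commands": [[[0.06,0.01,-0.14],[0,0,0],0],[[0.06,0.01,-0.14],[0,0,0],0],[[0,0,0],[0,0,0],0]]}}

```text
t: 18.0
eef_pos: [626.7, -240.0, 197.9]
tcp_rot: [3.142, -0.439, 0.196]
ft_force: [-0.1, 1.3, 1.7]
opening: 0.168
grip_force: 30.0
```

Yellow is down, and the deck has sunk about 10 mm. I'll push the loaded deck down square to its slope through the held carry bar, in gentle steps.

>>> {"method": "move_arm", "body": {"commands": [[[0.08,0.02,-0.18],[0,0,0],0],[[0.08,0.02,-0.18],[0,0,0],0],[[0.08,0.02,-0.18],[0,0,0],0],[[0.08,0.02,-0.18],[0,0,0],0],[[0.08,0.02,-0.18],[0,0,0],0],[[0.08,0.02,-0.18],[0,0,0],0],[[0,0,0],[0,0,0],0]]}}

```text
t: 18.7
eef_pos: [631.6, -239.1, 187.2]
tcp_rot: [3.141, -0.439, 0.196]
ft_force: [0.2, 1.2, 4.3]
opening: 0.165
grip_force: 30.0
```

>>> {"method": "move_arm", "body": {"commands": [[[0.08,0.02,-0.18],[0,0,0],0],[[0.08,0.02,-0.18],[0,0,0],0],[[0.06,0.01,-0.14],[0,0,0],0],[[0,0,0],[0,0,0],0]]}}

```text
t: 19.1
eef_pos: [633.9, -238.6, 182.6]
tcp_rot: [3.141, -0.44, 0.196]
ft_force: [-2.2, 0.6, 9.1]
opening: 0.165
grip_force: 30.0
```

>>> {"method": "move_arm", "body": {"commands": [[[0.06,0.01,-0.14],[0,0,0],0],[[0.04,0.01,-0.09],[0,0,0],0],[[0,0,0],[0,0,0],0],[[0,0,0],[0,0,0],0]]}}

```text
t: 19.5
eef_pos: [634.2, -238.6, 182.3]
tcp_rot: [3.14, -0.441, 0.197]
ft_force: [-17.0, 1.6, 27.8]
opening: 0.169
grip_force: 30.0
```

On the stop, with the force jumping to 32 N. Easing back slightly and holding for the bolt.

>>> {"method": "move_arm", "body": {"commands": [[[-0.05,-0.01,0.11],[0,0,0],0],[[0,0,0],[0,0,0],0],[[0,0,0],[0,0,0],0],[[0,0,0],[0,0,0],0],[[0,0,0],[0,0,0],0],[[0,0,0],[0,0,0],0],[[0,0,0],[0,0,0],0],[[0,0,0],[0,0,0],0],[[0,0,0],[0,0,0],0],[[0,0,0],[0,0,0],0]]}}

```text
t: 20.5
eef_pos: [634.2, -238.6, 182.4]
tcp_rot: [3.14, -0.44, 0.196]
ft_force: [-7.6, 1.4, 15.5]
opening: 0.169
grip_force: 30.0
```

>>> {"method": "move_arm", "body": {"commands": [[[0,0,0],[0,0,0],0],[[0,0,0],[0,0,0],0],[[0,0,0],[0,0,0],0],[[0,0,0],[0,0,0],0],[[0,0,0],[0,0,0],0],[[0,0,0],[0,0,0],0],[[0,0,0],[0,0,0],0],[[0,0,0],[0,0,0],0],[[0,0,0],[0,0,0],0],[[0,0,0],[0,0,0],0]]}}

```text
t: 21.5
eef_pos: [634.1, -238.6, 182.4]
tcp_rot: [3.14, -0.44, 0.196]
ft_force: [-6.6, 1.0, 15.8]
opening: 0.162
grip_force: 30.0
```

>>> {"method": "move_arm", "body": {"commands": [[[-0.06,-0.01,0.14],[0,0,0],0],[[-0.06,-0.01,0.14],[0,0,0],0],[[-0.06,-0.01,0.14],[0,0,0],0],[[-0.02,0,0.05],[0,0,0],0],[[0,0,0],[0,0,0],0],[[0,0,0],[0,0,0],0]]}}

```text
t: 22.1
eef_pos: [632.3, -238.9, 186.0]
tcp_rot: [3.141, -0.439, 0.196]
ft_force: [-1.2, -0.6, 6.1]
opening: 0.169
grip_force: 30.0
```

```bash
python3 - <<'E'
from tgt import *
delta([652.5,-234,149],66,1)
im=read_camera("wrist");im2=read_camera("top");im3=read_camera("side")
o=np.zeros((590,800,3),np.uint8);o[:300,:400]=im[80:380,180:580];o[:290,400:]=cv2.resize(im2[85:230,425:600],(400,290));o[300:590,:400]=cv2.resize(im3[80:225,190:390],(400,290));cv2.imwrite("pics/c6.png",o)
E
```

```text
shift cm [-0.72 -0.05  2.28] turn [0.01 0.18 0.01] j [-0.58  0.49  1.73  0.51  0.66  0.43] F [-1.2 -0.6  6.1] tool [ 632.3 -238.9  186. ]
```

View pics/c6.png

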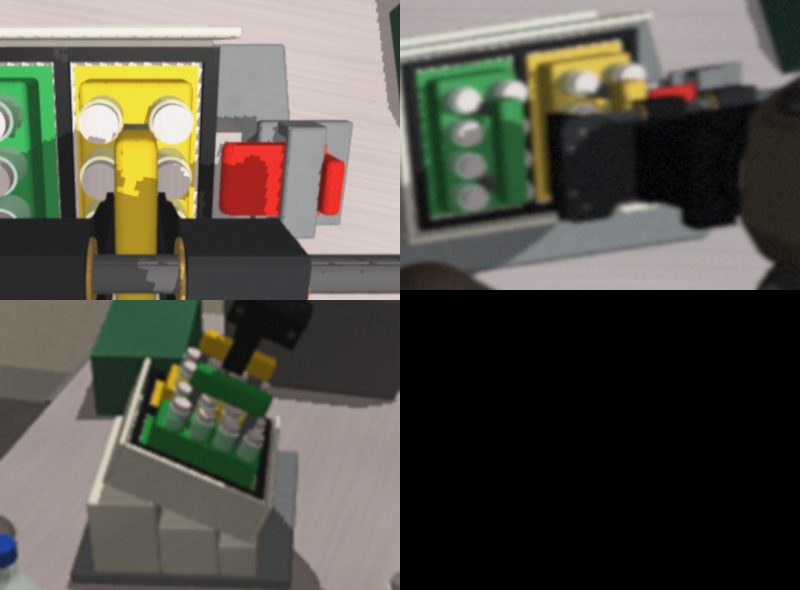

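The bolt's red nose now reaches across the striker (wide red at (250,180)) and its tail has gone in. Both cassettes sit in their bays. Easing up the last bit, then letting go.

>>> {"method": "move_arm", "body": {"commands": [[[-0.04,-0.01,0.09],[0,0,0],0],[[0,0,0],[0,0,0],0],[[0,0,0],[0,0,0],0]]}}

```text
t: 22.55
eef_pos: [631.2, -238.5, 185.8]
tcp_rot: [-3.141, -0.437, 0.195]
ft_force: [-1.0, -0.7, -1.1]
opening: 0.168
grip_force: 30.0
```

The force vanished with no further rise, so the deck is latched. Releasing.

>>> {"method": "move_arm", "body": {"commands": [[[0,0,0],[0,0,0],0.25],[[0,0,0],[0,0,0],0.35],[[0,0,0],[0,0,0],0.45],[[0,0,0],[0,0,0],0.45],[[0,0,0],[0,0,0],0.45],[[-0.4,-0.08,0.9],[0,0,0],0.45],[[-0.8,-0.16,1.8],[0,0,0],0.45],[[-1.6,-0.3,3.6],[0,0,0],0.45],[[-1.6,-0.3,3.6],[0,0,0],0.45],[[-1.6,-0.3,3.6],[0,0,0],0.45]]}}

```text
t: 23.55
eef_pos: [570.5, -250.0, 323.5]
tcp_rot: [3.141, -0.438, 0.196]
ft_force: [0.2, 0.5, 0.9]
opening: 0.452
grip_force: 0.0
```

```bash
python3 - <<'E'
from tgt import *
np.set_printoptions(precision=1,suppress=True)
i=camera_info("wrist");s=state();im=read_camera("wrist");im2=read_camera("top")
print(s["eef_pos"],s["ft_force"],s["opening"])
def on(p,h):
    o,d=ray(i,p);P=np.array([652.5,-234,149.])+h*n;X=o+d*((P-o)@n)/(d@n);return np.array([(X-np.array([652.5,-234,149]))@u,(X-np.array([652.5,-234,149]))@l])
h=cv2.cvtColor(im,cv2.COLOR_BGR2HSV)
for nm,m in(("red",cv2.inRange(h,(0,170,80),(8,255,255))|cv2.inRange(h,(174,170,80),(180,255,255))),("green",mask(im,'g',(0,0,640,330))),("yellow",mask(im,'y',(150,60,480,330)))):
    for c in cv2.findContours(m,0,1)[0]:
        if cv2.contourArea(c)>60:
            b=cv2.boundingRect(c);print(nm,b,cv2.minAreaRect(c),on((b[0],b[1]),-26),on((b[0]+b[2],b[1]+b[3]),-26))
E
```

```text
[ 570.5 -250.   323.5] [0.2 0.5 0.9] 0.45230847276844605
red (430, 193, 12, 36) ((435.24700927734375, 210.78822326660156), (10.277331352233887, 35.12699890136719), 4.398705005645752) [   9.7 -106.1] [ -24.6 -119.9]
red (370, 188, 37, 45) ((388.0, 210.0), (44.0, 36.0), 90.0) [ 14.4 -50.3] [-28.5 -86.9]
green (185, 140, 83, 142) ((226.34315490722656, 209.89892578125), (141.40133666992188, 80.09904479980469), 88.58557891845703) [ 57.7 117.2] [-78.   46.6]
green (537, 66, 103, 103) ((588.0, 117.0), (102.0, 102.0), 90.0) [ 119.7 -190.7] [  31.7 -296.6]
yellow (415, 317, 18, 13) ((423.5, 323.0), (12.0, 17.0), 90.0) [-115.4  -99.7] [-129.7 -118.8]
yellow (199, 317, 18, 13) ((207.5, 323.0), (12.0, 17.0), 90.0) [-115.3  116.8] [-129.6   99.6]
yellow (279, 139, 77, 146) ((317.0, 211.5), (145.0, 76.0), 90.0) [58.5 32.8] [-81.2 -39.7]
```

```bash
python3 -c "
from cell import env
print(env.job_done())"
```

```text
the job is handed in; nothing more can be done
None
```

I loaded the green and small yellow cassettes into their bays and pushed the deck down until the red bolt slid across and held it. I then let go and handed the job in at about 24 s; the verdict was not shown.

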